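# Lock the battery hatch with the slot key

## Task

The battery hatch on the power unit is shut but not locked. Take the flat-bladed slot key out of its stand, use it to push the hatch's sprung slotted lock in and turn it clockwise until it comes to its stop and springs back out locked, pushing with about 16 N and no more than 18 N so as not to break it, then put the key back upright, fully home in its own pocket of the stand. Touch the unit with the key only, and leave everything else where it is.

Things in the scene. Friction and masses are not known exactly. Their poses are not given: they have to be found in the camera images.
- unit: Grey power unit, 190 x 150 x 72 mm high, fixed; origin under its centre, x along its length. On its flat top: the shut battery hatch (100 x 90 mm, dark seams) with the round slotted lock at the hatch's middle. Touch it with the key only.
- bezel (a point): Middle of the lock's black ring, at its top (45 mm outside, hole 36 mm, 4 mm above the unit's top); the unit's axes; 30 mm from its centre to its -x. In the hole: the steel head, a 27 mm disc with a square slot right across, 4.4 mm wide, 8 mm deep. Not measured, different each time: its face is 0 to 6 mm below the ring's top, its middle off by up to 3.5 mm along the unit's y, 1 mm along x.
- plunger (a joint): How far the lock head is pushed in (m), 0 when out. Sprung: 4 N starts it, plus 2 N per mm. It turns freely while pushed in 5.5 to 7 mm; under 5 mm a rib inside blocks it. Over 7.2 mm (18.4 N) breaks it, with no stop to feel before that: push with 16 N.
- latch (a joint): Turn of the lock head in rad, growing clockwise seen from above. At 0 the slot lies along the unit's x axis; it starts at 0 to 0.1, unlocked. Stop at 1.45. Past about 1.32 the head, when released, springs out and is caught, locked. It takes 0.03 to 0.1 N m to turn.
- key: Slot key, 55 to 90 g, 74 mm tall, upright, blade down. Origin: middle of the blade's lower edge, z up. Steel blade 20 mm wide (key's x), 2.8 mm thick (key's y), 28 mm long; above it a flat grey handle 32 mm (x) by 12 mm (y) by 46 mm tall (28 to 74 mm above the origin), gripped across its 12 mm.
- stand: Plywood tool stand, 70 x 170 x 34 mm high, fixed; origin under its centre, y along its length. It holds two upright tools 100 mm apart: the flat key at its -y end and a round-handled hex driver (24 mm thick, top 80 mm above the bench) at its +y end, which stays.
- pocket (a point): Middle of the key's pocket at the stand's top face; the stand's axes; 50 mm from its centre to its -y. Rectangular hole 25 mm (x) by 7.8 mm (y), 30 mm deep. When home, the key's handle rests on the stand's top, its origin 28 mm below this point, its blade along the stand's x (either way round).
- hexdriver: The hex driver in the stand (see the stand); bystander. Origin at its foot.
- wrench: Steel wrench, 150 mm, lying on the bench; bystander.
- tape: Cardboard tape core, 64 mm wide, 20 mm tall; bystander.
- threadlock: Small blue bottle, 36 mm wide, 100 mm tall; bystander.
- screwdriver: Screwdriver lying on the bench; bystander.
There are look-alikes about, which are no part of the job. Of the things like the key, leave any that is blue or yellow; of the rest the smaller one is meant.

How it is judged (in metres and radians):
On the way, in this order (a step that is already met when the one before it is completed fails the run):
1. the key is in the lock (its tip within 6 mm of the lock's axis and below the rim) and the lock is pushed in by it more than 2 mm and turned past 0.7 rad (horizontal distance between key and bezel below 0.006 m and z of key in the frame of bezel below -0.005 m and value of joint latch above 0.7 rad and value of joint plunger above 0.002 m), for 0.05 s.
2. the lock is turned past 1.28 rad and the key is out of it (value of joint latch above 1.28 rad and z of key in the frame of bezel above 0.005 m), for 0.1 s.
At the end, for the whole second after the job is handed in: The lock is turned past 1.28 rad (caught, locked); the key stands at rest in its own pocket, origin within 6 mm of the pocket's axis and at least 25 mm below the stand's top, within 0.1 rad of upright, released (value of joint latch above 1.28 rad and horizontal distance between key and pocket below 0.006 m and z of key in the frame of pocket below -0.025 m and angle between key's own z axis and vertical below 0.1 rad and linear speed of key below 0.02 m/s); the robot touches nothing.
It fails at once if the lock is forced: pushed in more than 7.2 mm (value of joint plunger above 0.0072 m).
It fails at once if the key bears on the unit's casing or bezel with more than 30 N (contact force between key and unit above 30 N).
It fails at once if the fingers touch the unit with more than 3 N (contact force between the fingers and unit above 3 N).
It fails at once if anything but the key (hex driver, wrench, tape core, bottle, screwdriver) is moved by more than 20 mm (distance of any of hexdriver, wrench, tape, threadlock, screwdriver from where it was at the start of the episode above 0.02 m).
It also fails if it takes over 67 s, if anything falls off the work surface, if the arm or the gripper's body presses on something with over 40 N, if the wrist force passes 120 N, or if a joint passes its speed limit or range.

## Robot

A 6-joint arm with a two-finger parallel gripper is mounted at the origin on the work surface. World frame = base frame: x ahead of the robot, y to its left, z up, the work surface at z = 0. Lengths are in mm, angles in rad, forces in N, time in s.
With the tool pointing down it reaches from about 275 to 850 mm from the base axis. Payload 19 kg.
Tool frame: the origin (TCP) lies midway between the tips of the shut fingers; the grasp point (between the pads) lies 19 mm behind it; z points along the fingers, y is the line along which they close (so a half turn about z gives the same grasp; the last joint's range is limited). The gripper opens to 85 mm and grips with 20 to 120 N. Pads are 22 mm wide; open, the fingers measure 114 mm over their backs; the gripper's body (76 mm by 85 mm) begins 54 mm behind the grasp point. The pads swing forward as they close: fully open they stand 13 mm farther back than shut.
Start: joints at [-0.134, 0.15, 1.437, -0, 1.554, -0.134], TCP at [574.97, -0.016, 231.267] pointing down, gripper open.
Joint ranges: [-2.8, 2.8], [-0.68, 2.1], [0.12, 2.68], [-1.39, 4.53], [0.16, 2.79], [-2.81, 2.81]. Speed limits (rad/s): [1.89, 1.89, 2.22, 3.01, 3.01, 3.01].

## Interface

Orientations are given as a 3x3 rotation matrix whose columns are the frame's x, y, z axes.
In Python, from bench import sensors, vision, job gives the robot as it stands.
- The arm moves only by the tool send_rows, never from a script. Its argument "moves" is text: rows parted by semicolons, each of 7 numbers parted by spaces: the turn, a rotation vector about the tool's x, y, z normalised to -1 to 1, where 1 is 360 degrees, then the shift along the tool's x, y, z normalised to -1 to 1, where 1 is 20 mm, then the opening, from -1 (shut) to 1 (fully open). A call has 1 to 8 rows; each row shifts and turns the commanded pose from where the row before left it, along the tool's axes as they then stand; what a row does not reach is not made up. A row lasts 1/10 s, in which the tool goes at most 50 mm and 8.59 degrees, less where a joint would pass 70% of its speed; a pose out of reach is approached as far as the arm can. A call with a number of a shift or a turn outside -1 to 1 is refused whole. A call with a gripper value outside its range is refused whole. The fingers move at their own pace and stop on an object; the grip force is fixed at half the most. Time passes only in rows, so rows that do not move let the fingers close. It gives the time, the measured TCP pose, the force, the opening and the grip force at its end, in the units of the state.
- sensors.sense(): the state, without advancing time (a new reading comes with each control period).
- vision.capture(name): name is "scene" or "side" or "wrist"; returns a dict with "frame" (384x512x3 uint8, red, green, blue), "camera_matrix" (3x3 intrinsics, pixels), "rvec" (rotation vector, rad) and "tvec" (3), from world to camera coordinates, as OpenCV has them; the wrist camera has in their place "T_tool_cam" (4x4, takes a point from camera to tool coordinates, whose origin is the TCP and whose axes are the flange's). Camera axes: x right, y down, z forward; pixel columns grow to the right and rows downward; lengths in mm; the calibration is good to about 2 mm. A picture is of the moment at which its call begins: read the wrist's pose just before it. There is no depth.
- job.sign_off(): hands the job in; it is judged then, once.
The state is a dict: "clock": time; "joint_pos": joint angles; "joint_vel": joint speeds; "tau": joint torques, N m; "ee_pos": TCP position; "tool_rot": TCP orientation; "ft_force": force on the tool from outside, world axes, zero at the start; "wrist_torque": the same for the moment, N m; "opening": finger opening in mm; "finger_force": force on a finger pad.
Only numpy, scipy, OpenCV 4.12 (cv2) and the standard library are available. Lean on these libraries where they do the work, as an engineer would, in place of code of your own. Each camera call takes 0.05 s, during which the arm holds its last target. There are 200 camera calls.

## Working session

There is one attempt and no reset: what is moved stays moved. The work goes in short steps, Python scripts to look and compute and a tool call to move; the robot and the scene stay as the last step left them, time stands still between calls to the robot, and variables do not carry over. Pictures are saved under pics/ and viewed, at most 11 in all, crops included, and the job is handed in when it is done.

Besides the shell and the picture viewer there is one more tool, called after "Call:" by a JSON object that holds its "method" and its "body". send_rows: Moves the arm, as the interface text tells. Its arguments: {"type":"object","properties":{"moves":{"type":"string"}},"required":["moves"]}

```bash
mkdir -p pics; ls; cat > h.py <<'E'
import numpy as np, cv2
from bench import sensors, vision, job
def cap(n):
    s=sensors.sense(); c=vision.capture(n)
    K=np.array(c["camera_matrix"],float)
    if n=="wrist":
        T=np.eye(4); T[:3,:3]=s["tool_rot"]; T[:3,3]=s["ee_pos"]
        M=T@np.array(c["T_tool_cam"]); R=M[:3,:3]; o=M[:3,3]
    else:
        Rc=cv2.Rodrigues(np.array(c["rvec"],float))[0]; R=Rc.T; o=-R@np.array(c["tvec"],float).ravel()
    return c["frame"],K,R,o
def ray(K,R,o,uv,z):
    d=R@np.linalg.inv(K)@np.array([uv[0],uv[1],1.]); return o+d*(z-o[2])/d[2]
def proj(K,R,o,p):
    q=K@(R.T@(np.array(p,float)-o)); return q[:2]/q[2]
def save(n,f): cv2.imwrite("pics/"+n+".png",f[:,:,::-1])
E
python3 - <<'E'
from h import *
import pickle
d={}
for n in["scene","side","wrist"]:
    d[n]=cap(n); print(n,d[n][3].round(),d[n][2][:,2].round(2))
pickle.dump(d,open("d.pkl","wb"))
save("all",np.vstack([np.hstack([d["scene"][0],d["side"][0]])])[:, :] if 0 else cv2.resize(np.hstack([d["scene"][0],d["side"][0]]),(800,300)))
save("scene",cv2.resize(d["scene"][0],(800,600)));save("side",cv2.resize(d["side"][0],(800,600)))
E
```

```text
pics
scene [1169.  315.  969.] [-0.55 -0.28 -0.78]
side [271. 871. 818.] [ 0.23 -0.75 -0.62]
wrist [575.  73. 373.] [-0.   -0.29 -0.96]
```

View pics/scene.png

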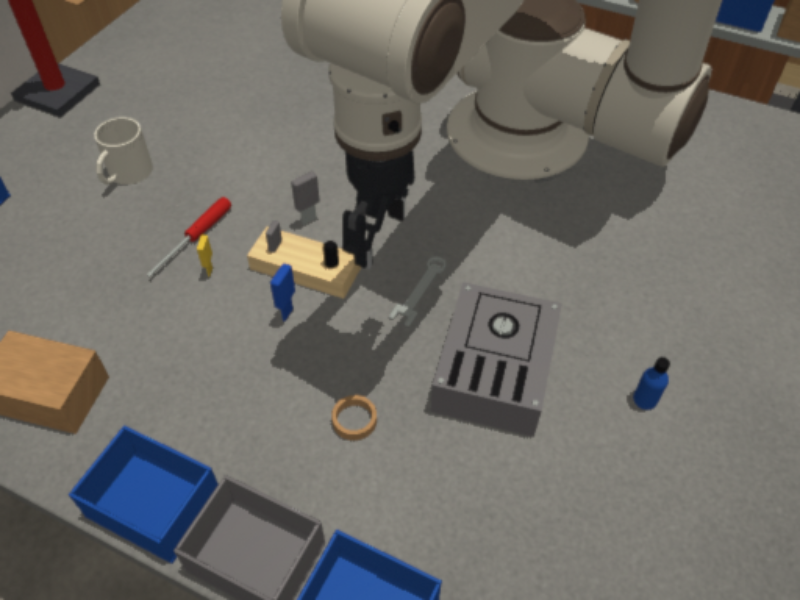

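View pics/side.png

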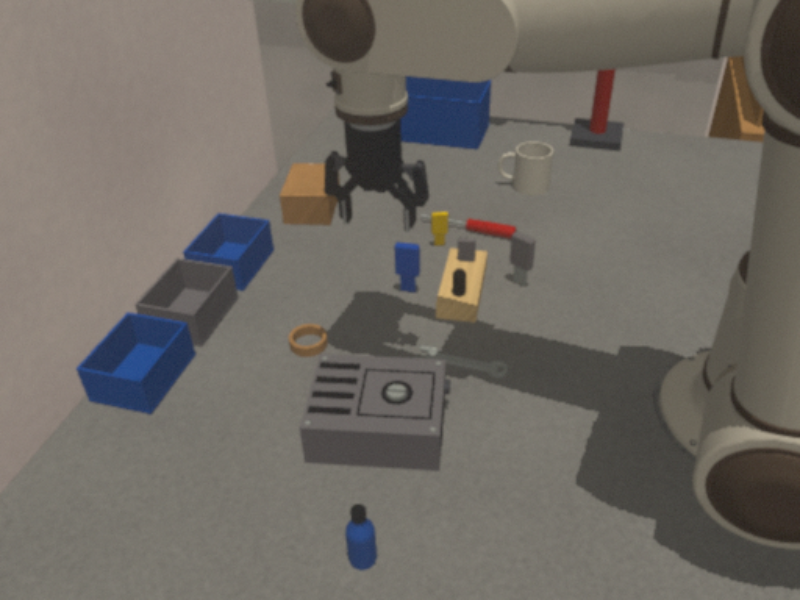

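The scene picture shows four things like the key (800-px coordinates):
- grey at (272,237), in the stand
- a larger grey one at (305,190), free on the bench
- blue at (284,290)
- yellow at (205,253)

Blue and yellow are excluded. Of the greys, the smaller one in the stand fits the description. The lock is at (503,325) in the scene view and (397,391) in the side view. I'll confirm with an enlarged crop and take rough positions.

```bash
python3 - <<'E'
from h import *
import pickle
d=pickle.load(open("d.pkl","rb"))
a=d["scene"][0][95:215,150:250]; b=d["side"][0][140:215,260:360]
save("crop",np.hstack([cv2.resize(a,(400,480),interpolation=2),cv2.resize(b,(400,480),interpolation=2)]))
def tri(p,q):
    A=[];B=[]
    M=np.zeros((3,3));v=np.zeros(3)
    for n,uv in(("scene",p),("side",q)):
        f,K,R,o=d[n]; r=R@np.linalg.inv(K)@np.array([uv[0]*.64,uv[1]*.64,1]); r/=np.linalg.norm(r)
        P=np.eye(3)-np.outer(r,r); M+=P; v+=P@o
    return np.linalg.solve(M,v).round(1)
print("key",tri((274,227),(467,240)),"hex",tri((331,245),(459,273)),"lock",tri((503,325),(397,391)))
print("big",tri((305,178),(522,238)),"blue",tri((285,268),(407,245)),"bottle",tri((663,364),(358,508)))
for n,pts in(("scene",[(466,287),(561,304),(537,430-22),(431,408-22)]),("side",[(323,357),(446,362),(441,430),(307,421)])):
    for p in pts: print(n,ray(*d[n][1:],(p[0]*.64,p[1]*.64),72).round(1))
for p in[(205,240)]: print("yellow",ray(*d["scene"][1:],(p[0]*.64,p[1]*.64),70).round())
E
```

```text
key [ 488.2 -235.    80.6] hex [ 480.4 -136.    78.1] lock [504.  159.9  74.7]
big [ 389.4 -233.3  102.6] blue [ 576.2 -156.5  108.9] bottle [486.8 380.3  98.7]
scene [461.1  84.7  72. ]
scene [429.1 222.9  72. ]
scene [611.7 251.1  72. ]
scene [642.9 110.2  72. ]
side [632.4 115.2  72. ]
side [451.3  79.7  72. ]
side [426.5 211.9  72. ]
side [607.1 242.6  72. ]
yellow [ 553. -324.   70.]
```

View pics/crop.png

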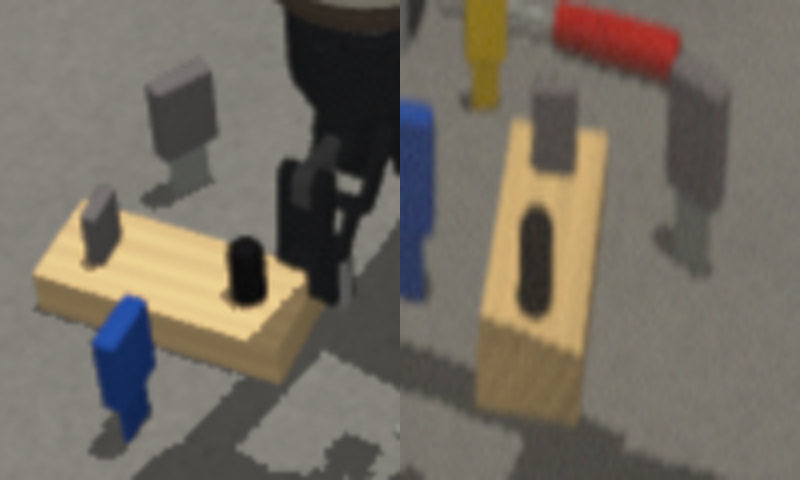

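The crop confirms it: the small grey key is upright in the stand next to the black hex driver. The other grey one is larger and stands on the bench.

```bash
python3 - <<'E'
from h import *
s=sensors.sense(); print(s["tool_rot"].round(3) if hasattr(s["tool_rot"],'round') else s["tool_rot"], s["ee_pos"],s["clock"],s["opening"])
E
```

```text
[[-0.     1.    -0.001]
 [ 1.     0.     0.   ]
 [ 0.    -0.001 -1.   ]] [5.74827639e+02 1.77926870e-02 2.30838682e+02] 0.15 85.16293295430769
```

Call:
{"method": "send_rows", "body": {"moves": "0 0 0 -1 -0.36 0 1;0 0 0 -1 -0.36 0 1;0 0 0 -1 -0.36 0 1;0 0 0 -1 -0.36 0 1;0 0 0 -1 -0.36 0 1;0 0 0 -1 -0.36 0 1;0 0 0 -1 -0.36 0 1;0 0 0 -1 -0.36 0 1"}}

```text
clock: 0.95
ee_pos: [516.9, -160.7, 231.1]
tool_rot: [[-0.0, 1.0, -0.0], [1.0, 0.0, 0.0], [0.0, -0.0, -1.0]]
ft_force: [0.0, -0.4, -0.3]
opening: 85.1
finger_force: 0.0
```

Call:
{"method": "send_rows", "body": {"moves": "0 0 0 -1 -0.36 0 1;0 0 0 -1 -0.36 0 1;0 0 0 -1 -0.36 0 1;0 0 0 -0.75 -0.36 0 1;0 0 -0.0235 0 0 0 1;0 0 -0.0235 0 0 0 1;0 0 -0.0235 0 0 0 1;0 0 -0.0235 0 0 0 1"}}

```text
clock: 1.75
ee_pos: [488.5, -235.0, 231.0]
tool_rot: [[-0.562, 0.827, -0.0], [0.827, 0.562, 0.0], [0.0, -0.0, -1.0]]
ft_force: [0.7, 0.1, -0.2]
opening: 85.8
finger_force: 0.0
```

Call:
{"method": "send_rows", "body": {"moves": "0 0 -0.0235 0 0 0 1;0 0 -0.0235 0 0 0 1;0 0 -0.0235 0 0 0 1;0 0 -0.0235 0 0 0 1;0 0 -0.0235 0 0 0 1;0 0 -0.0235 0 0 0 1;0 0 -0.0235 0 0 0 1;0 0 0 0 0 0 1"}}

```text
clock: 2.55
ee_pos: [488.5, -235.0, 231.1]
tool_rot: [[-0.998, -0.056, -0.0], [-0.056, 0.998, 0.0], [0.0, 0.0, -1.0]]
ft_force: [0.4, 0.0, 0.4]
opening: 85.2
finger_force: 0.0
```

```bash
python3 - <<'E'
from h import *
import pickle
d=cap("wrist"); pickle.dump(d,open("w1.pkl","wb")); print(sensors.sense()["tool_rot"].round(3),sensors.sense()["ee_pos"])
save("w1",d[0])
E
```

```text
[[-0.999 -0.05  -0.   ]
 [-0.05   0.999  0.   ]
 [ 0.     0.    -1.   ]] [ 488.51084015 -234.99343252  231.11594705]
```

View pics/w1.png

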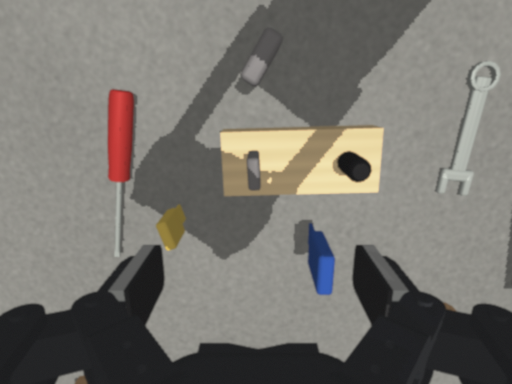

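The wrist view shows the stand at (220-383,127-195), the key at (254,170) with its handle upright in image, the hex driver at (354,166), the big grey key at (262,60), and the yellow and blue ones at (172,228) and (320,262).

```bash
python3 - <<'E'
from h import *
import pickle
d=pickle.load(open("w1.pkl","rb")); f=d[0]; g=d[1:]
print("cam",g[2].round(1))
hsv=cv2.cvtColor(f,cv2.COLOR_RGB2HSV)
m=cv2.inRange(hsv,(10,50,60),(30,255,255)); m[:110]=0;m[215:]=0;m[:,:210]=0;m[:,400:]=0
m=cv2.morphologyEx(m,cv2.MORPH_CLOSE,np.ones((25,25)))
c=max(cv2.findContours(m,0,2)[0],key=cv2.contourArea)
P=np.array([ray(*g,p[0],34)[:2] for p in c]).astype(np.float32)
r=cv2.minAreaRect(P); print("stand rect z34",r)
# bottom edge: lowest wood pixel per column
xs=np.arange(230,375,5); ys=[np.where(m[:,x])[0].max() for x in xs]; yt=[np.where(m[:,x])[0].min() for x in xs]
W=np.array([ray(*g,(x,y+.5),34) for x,y in zip(xs,ys)]); k=np.polyfit(W[:,1],W[:,0],1); print("far edge x=",k)
V=f.max(2)
print("key rows 146..194 cols 242..266"); print(V[148:194:2,243:266])
E
```

```text
cam [ 415.7 -239.4  373.3]
stand rect z34 ((483.40985107421875, -189.29270935058594), (73.96014404296875, 171.29580688476562), 4.70435094833374)
far edge x= [-8.28830140e-02  5.04829939e+02]
key rows 146..194 cols 242..266
[[240 240 240 240 240 240 240 239 239 238 238 238 238 238 239 239 239 239
  239 239 239 239 239]
 [237 236 236 236 234 227 216 207 195 185 183 182 183 187 204 224 233 236
  236 236 236 236 236]
 [232 231 230 228 216 167 107  78  75  75  75  75  75  78  98 149 209 230
  234 234 233 234 233]
 [209 176 165 160 139 103  77  73  74  73  74  74  75  75  81 123 193 227
  232 233 233 233 233]
 [202 160 145 136 112  82  73  74  74  76  76  77  77  76  79 117 191 227
  233 233 233 234 233]
 [184 155 143 127 104  90  93  97 100 102 104 105 106 104  98 123 192 228
  234 235 235 235 235]
 [149 148 143 124 109 116 123 127 129 131 133 136 138 135 125 126 177 223
  235 237 237 237 237]
 [152 152 146 128 113 120 130 136 138 141 144 146 149 144 130 126 175 224
  237 239 239 239 239]
 [156 156 151 133 116 120 130 136 139 142 144 147 147 143 131 124 163 220
  238 241 241 241 241]
 [15
[... 654 characters left out ...]
144 152 154 154 155]
 [155 155 154 149 129  98  83  81  83  82  82  83  82  82  81  79  85 113
  141 153 156 156 157]
 [156 156 156 152 133 103  84  81  83  83  82  83  83  82  81  79  86 114
  141 154 156 157 156]
 [154 154 154 150 135 106  84  81  82  82  82  83  83  82  81  80  86 111
  139 151 152 153 153]
 [152 152 151 149 137 111  86  81  82  82  83  81  82  82  80  80  86 113
  138 149 151 152 151]
 [151 152 151 151 145 125  98  84  82  82  81  81  82  82  81  84  99 126
  146 151 151 151 152]
 [152 151 151 151 151 148 140 129 121 117 116 117 119 121 125 127 137 147
  152 152 153 152 153]
 [152 152 152 152 152 153 152 152 152 152 152 152 152 152 153 152 152 153
  152 153 153 153 153]]
```

```bash
python3 - <<'E'
from h import *
import pickle
g=pickle.load(open("w1.pkl","rb"))[1:]
for p in[(246.7,160),(258.6,160),(247.8,188),(259.4,188),(252.7,158.3),(253.5,189.5),(253.1,174)]: print(p,ray(*g,p,80).round(1))
E
```

```text
(246.7, 160) [ 475.8 -246.1   80. ]
(258.6, 160) [ 475.2 -235.1   80. ]
(247.8, 188) [ 502.7 -243.8   80. ]
(259.4, 188) [ 502.  -232.8   80. ]
(252.7, 158.3) [ 473.9 -240.6   80. ]
(253.5, 189.5) [ 503.8 -238.3   80. ]
(253.1, 174) [ 488.7 -239.5   80. ]
```

Call:
{"method": "send_rows", "body": {"moves": "0 0 -0.005 0 -0.22 0 1;0 0 0 0 0 1 1;0 0 0 0 0 1 1;0 0 0 0 0 1 1;0 0 0 0 0 1 1;0 0 0 0 0 1 1;0 0 0 0 0 1 1;0 0 0 0 0 1 1"}}

```text
clock: 3.4
ee_pos: [488.7, -239.3, 90.4]
tool_rot: [[-0.997, -0.079, -0.0], [-0.079, 0.997, 0.0], [0.0, 0.0, -1.0]]
ft_force: [-0.7, -0.2, -0.2]
opening: 85.3
finger_force: 0.0
```

Call:
{"method": "send_rows", "body": {"moves": "0 0 0 0 0 0.9 1;0 0 0 0 0 0.8 1;0 0 0 0 0 0.8 1;0 0 0 0 0 0 1"}}

```text
clock: 3.8
ee_pos: [487.8, -238.7, 39.3]
tool_rot: [[-0.997, -0.08, -0.003], [-0.08, 0.997, 0.002], [0.003, 0.002, -1.0]]
ft_force: [0.5, 0.6, 1.0]
opening: 85.2
finger_force: 0.0
```

```bash
python3 - <<'E'
from h import *
d=cap("wrist"); save("w2",d[0])
c=cap("scene")[0]; save("w2",np.hstack([cv2.resize(d[0],(440,330)),cv2.resize(c[100:220,140:260],(330,330))]))
E
```

```text
(no output)
```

View pics/w2.png

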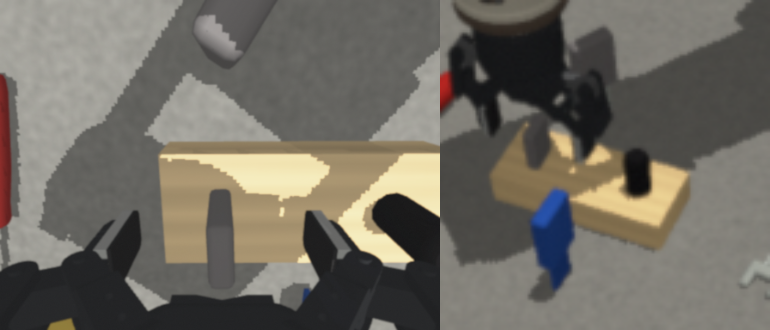

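The key at (220,240) stands midway between the open pads, and the hex driver is clear of them. Closing.

Call:
{"method": "send_rows", "body": {"moves": "0 0 0 0 0 -0.05 -1;0 0 0 0 0 0 -1;0 0 0 0 0 0 -1;0 0 0 0 0 0 -1;0 0 0 0 0 0 -1;0 0 0 0 0 0 -1;0 0 0 0 0 0 -1;0 0 0 0 0 0 -1"}}

```text
clock: 4.7
ee_pos: [488.9, -239.5, 42.5]
tool_rot: [[-0.996, -0.085, 0.0], [-0.085, 0.996, -0.0], [-0.0, -0.0, -1.0]]
ft_force: [-1.1, 0.2, 4.8]
opening: 11.4
finger_force: 58.5
```

Call:
{"method": "send_rows", "body": {"moves": "0 0 0 0 0 -0.4 -1;0 0 0 0 0 -0.8 -1;0 0 0 0 0 -1 -1;0 0 0 0 0 -1 -1;0 0 0 0 0 -1 -1;0 0 0 0 0 -1 -1;0 0 0 0 0 -1 -1;0 0 0 0 0 -1 -1"}}

```text
clock: 5.5
ee_pos: [488.7, -239.3, 187.5]
tool_rot: [[-0.996, -0.085, -0.0], [-0.085, 0.996, 0.0], [-0.0, 0.0, -1.0]]
ft_force: [-0.3, -0.4, -0.5]
opening: 11.4
finger_force: 58.3
```

Call:
{"method": "send_rows", "body": {"moves": "0 0 0 0 0 -1 -1;0 0 0 0 0 -1 -1;0 0 0 -0.12 0.5 -0.3 -1;0 0 0 -0.12 1 0 -1;0 0 0 -0.12 1 0 -1;0 0 0 -0.12 1 0 -1;0 0 0 -0.12 1 0 -1;0 0 0 -0.12 1 0 -1"}}

```text
clock: 6.3
ee_pos: [493.5, -127.0, 231.7]
tool_rot: [[-0.996, -0.085, -0.001], [-0.085, 0.996, 0.0], [0.001, 0.001, -1.0]]
ft_force: [0.3, 0.6, -0.0]
opening: 11.0
finger_force: 58.4
```

Call:
{"method": "send_rows", "body": {"moves": "0 0 0 -0.12 1 0 -1;0 0 0 -0.12 1 0 -1;0 0 0 -0.12 1 0 -1;0 0 0 -0.12 1 0 -1;0 0 0 -0.12 1 0 -1;0 0 0 -0.12 1 0 -1;0 0 0 -0.12 1 0 -1;0 0 0 -0.12 1 0 -1"}}

```text
clock: 7.1
ee_pos: [498.9, 33.9, 231.7]
tool_rot: [[-0.996, -0.085, -0.001], [-0.085, 0.996, 0.0], [0.001, 0.0, -1.0]]
ft_force: [-0.8, 0.5, -0.4]
opening: 11.3
finger_force: 58.4
```

Call:
{"method": "send_rows", "body": {"moves": "0 0 0 -0.12 1 0 -1;0 0 0 -0.12 1 0 -1;0 0 0 -0.12 1 0 -1;0 0 0 -0.12 1 0 -1;0 0 0 -0.12 1 0 -1;0 0 0 -0.12 1 0 -1;0 0 0 -0.1 0.4 0 -1;0 0 0 0 0 0 -1"}}

```text
clock: 7.9
ee_pos: [504.5, 162.3, 231.8]
tool_rot: [[-0.996, -0.086, -0.001], [-0.086, 0.996, -0.0], [0.001, 0.0, -1.0]]
ft_force: [-0.2, -0.1, -0.2]
opening: 11.2
finger_force: 58.5
```

```bash
python3 - <<'E'
from h import *
import pickle
d=cap("wrist"); pickle.dump(d,open("w3.pkl","wb")); s=sensors.sense(); print(s["ee_pos"],s["ft_force"],s["joint_pos"]); save("w3",d[0])
E
```

```text
[504.61243113 161.57522201 231.90848028] [ 0.77484037  0.25429786 -1.79682055] [ 1.64493322e-01  5.63999734e-02  1.53953268e+00 -1.15888319e-04
  1.54638746e+00 -1.49206687e+00]
```

View pics/w3.png

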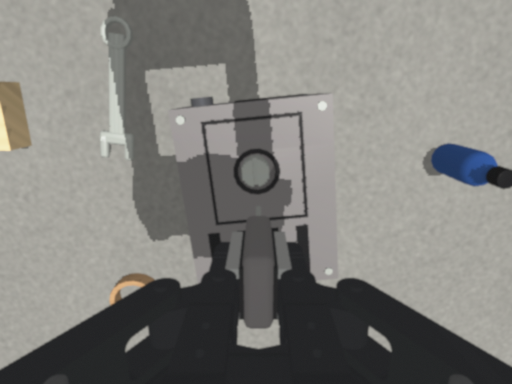

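The wrist view shows the lock at (256,170), shut hatch seams at (203-306,113-223), and the key in the fingers at (258,270). Its blade tip is near (258,212). Next is an enlarged crop of the lock and blade.

```bash
python3 - <<'E'
from h import *
import pickle
f=pickle.load(open("w3.pkl","rb"))[0][140:240,206:306]
f=cv2.convertScaleAbs(f,alpha=1.6)
save("c3",cv2.resize(f,(600,600),interpolation=cv2.INTER_NEAREST))
E
```

```text
(no output)
```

View pics/c3.png

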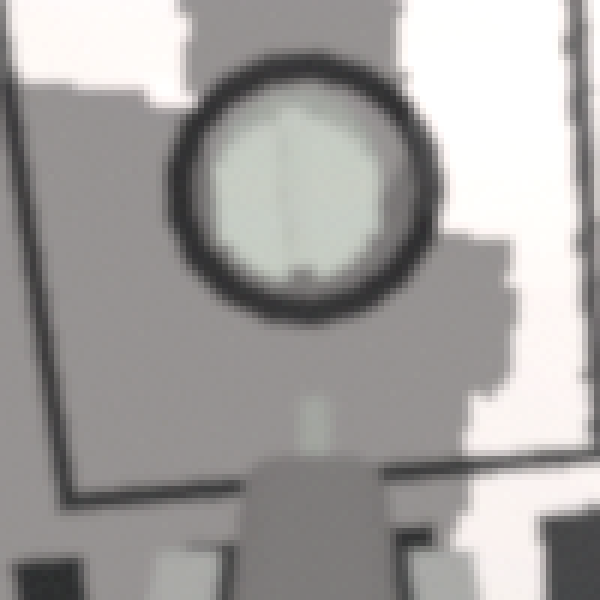

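The crop shows the ring centred near full-image (256.7,171.3) and the steel head near (255.3,172.7), about a pixel to the left. The faint slot runs (253.5,162) to (256.3,186), and the blade tip is at (258.5,207). I'll look from closer and more overhead.

Call:
{"method": "send_rows", "body": {"moves": "0 0 0 -0.9 0 1 -1;0 0 0 -0.9 0 1 -1;0 0 0 -0.9 0 1 -1;0 0 0 0 0 1 -1;0 0 0 0 0 0 -1;0 0 0 0 0 0 -1"}}

```text
clock: 8.55
ee_pos: [558.6, 165.3, 152.7]
tool_rot: [[-0.996, -0.084, -0.0], [-0.084, 0.996, -0.0], [0.0, -0.0, -1.0]]
ft_force: [0.6, 0.5, -0.3]
opening: 11.4
finger_force: 58.4
```

```bash
python3 - <<'E'
from h import *
import pickle
d=cap("wrist"); pickle.dump(d,open("w4.pkl","wb")); g=d[1:]; f=d[0]
s=sensors.sense(); print(s["ee_pos"],g[2].round(1))
c=proj(*g,(504,160,76)); print("lock px",c, "tip px",proj(*g,np.array(s["ee_pos"])-[0,0,36.5]))
u,v=c.round().astype(int); v0=max(v-75,0);u0=u-100
print("off",u0,v0)
cr=cv2.convertScaleAbs(f[v0:v0+150,u0:u0+200],alpha=1.5)
save("c4",cv2.resize(cr,(800,600),interpolation=cv2.INTER_CUBIC))
E
```

```text
[558.85778414 165.53845168 153.44323931] [485.9 158.9 294.9]
lock px [257.0193205  120.96542835] tip px [258.57733619 221.40371747]
off 157 46
```

View pics/c4.png

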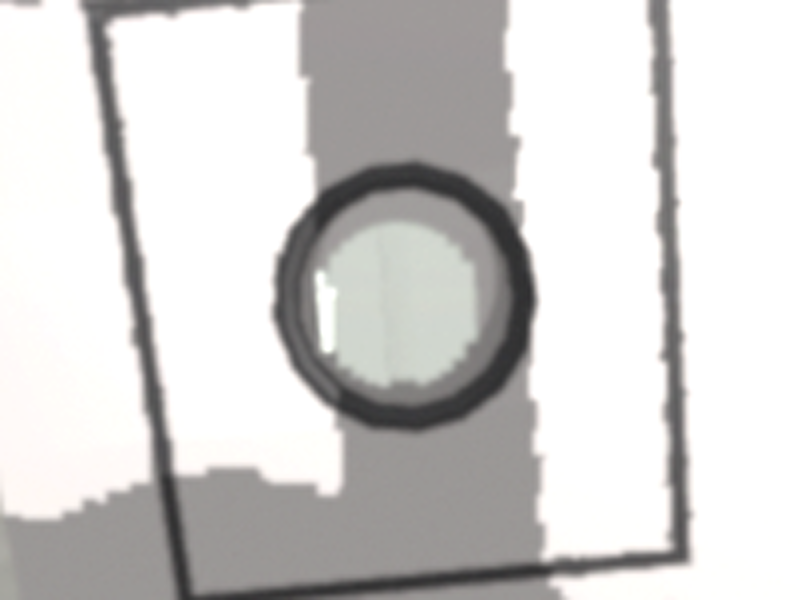

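Ring is centred at full-image (258,120). The steel disc spans crop (330-478,220-388) with the faint slot edge near x=385 and its notch at (403,386). Next I'll measure these numerically.

```bash
python3 - <<'E'
from h import *
import pickle
d=pickle.load(open("w4.pkl","rb")); f=d[0].astype(int); g=d[1:]
gr=f[:,:,1]-f[:,:,0]
m=((gr>8)&(f.max(2)>60)).astype(np.uint8); m[:95]=0;m[148:]=0;m[:,:230]=0;m[:,290:]=0
c=max(cv2.findContours(m,0,1)[0],key=cv2.contourArea)
(e,ax,an)=cv2.fitEllipse(c); print("head",e,ax,an,cv2.minEnclosingCircle(c),cv2.boundingRect(c))
b=(f.max(2)<50).astype(np.uint8); b[:80]=0;b[160:]=0;b[:,:220]=0;b[:,296:]=0
b=cv2.morphologyEx(b,cv2.MORPH_CLOSE,np.ones((3,3)))
cb=max(cv2.findContours(b,0,1)[0],key=cv2.contourArea); er,ar,_=cv2.fitEllipse(cb); print("ring outer",er,ar)
for z in(76,74): print("ring",z,ray(*g,er,z).round(2))
for z in(76,73,70): print("head",z,ray(*g,e,z).round(2))
print("sum"); 
for r in range(100,146,3): print(r,f[r,236:282].sum(1))
E
```

```text
Traceback (most recent call last):
ValueError: max() iterable argument is empty
```

```bash
python3 - <<'E'
from h import *
import pickle
d=pickle.load(open("w4.pkl","rb")); f=d[0].astype(int); g=d[1:]
print("ringbg",f[95,258],f[120,250],f[130,270],f[120,258],f[95,262],f[120,226])
for r in range(98,148,3): print(r,f[r,236:282,1], )
print((f[:,:,1]-f[:,:,0])[98:148:4,236:282])
E
```

```text
ringbg [106 104 104] [140 144 138] [139 143 137] [139 142 137] [104 101 101] [80 78 78]
98 [ 39  36  35  34  36  45  61  76  91  99 102 104 104 105 104 105 105 105
 104 105 105 104 105 105 105 105 105 105 104 105 105 104 105 105 104 100
  90  72  54  39  34  35  34  37  36  37]
101 [ 38  35  44  63  84  96 103 104 105 105 104 105 106 108 111 113 116 119
 122 123 123 124 121 119 117 115 111 109 107 105 105 105 105 105 105 105
 105 104 101  95  80  61  43  36  33  34]
104 [ 53  67  85  98 103 103 105 106 110 119 128 134 138 140 142 140 140 141
 141 142 143 143 143 144 144 144 143 142 140 135 128 123 116 107 105 104
 104 104 104 104 103  97  83  63  45  33]
107 [ 81  94 101 104 106 113 127 137 141 143 143 143 143 143 142 140 139 141
 141 141 141 142 143 143 144 144 143 143 144 144 144 142 138 132 128 123
 112 105 103 103 103 103 100  91  75  55]
110 [ 93 101 109 124 137 141 143 144 144 144 144 144 144 144 144 143 139 139
 140 142 141 143 143 144 144 144 144 144 144 144 144 144 143 144 143 138
 127 115 109 106 104 103 102 100  90  78]
113 [126 132 127 133 141 143 143 143 143 143 143 144 
[... 3363 characters left out ...]
4  3  4  4  4  4  4  4  4  4  4  4  4  4  4  4  4  3  4  3
   3  3  4  4  4  4  4  4  4  4  4  4  4  3  3  3  1 -1 -2 -2 -1 -1]
 [-1 -1  0  1  1  2  3  4  5  4  4  4  4  3  4  4  4  3  3  2  3  3  3  3
   4  4  4  4  5  4  4  4  3  4  4  4  2  1 -1 -2 -2 -2 -2 -2 -2 -1]
 [-1 -2 -2 -2 -2  0  0  0  1  3  4  3  4  4  4  4  3  3  4  3  3  3  3  4
   4  3  3  4  4  4  3  2  2  2  1 -1 -1 -2 -2 -2 -2 -2 -1 -1  0  0]
 [-1 -1 -1 -1 -2 -1 -1 -1 -2 -2 -2 -2 -2 -1  0  0  1  1  1 -1 -1 -1 -1 -1
  -1  1  1  0 -1 -1 -2 -2 -2 -2 -2 -1 -1 -1 -1  0  0 -1 -1  0  0 -1]
 [-5 -3 -2 -1 -1  0  1 -1  0  0 -1  0  0 -1 -2 -1 -1 -1 -2 -1 -2 -1 -2 -2
  -1 -1 -1 -2 -1 -1  0  0  0 -1  1  0  1  0  0 -1 -1 -1 -1 -1 -3 -2]]
```

```bash
python3 - <<'E'
from h import *
import pickle
d=pickle.load(open("w4.pkl","rb")); g=d[1:]
F=lambda p:(157+p[0]/4-.4,46+p[1]/4-.4)
A,B,C,D=[ray(*g,F(p),72)[:2] for p in[(97,18),(185,598),(660,10),(682,556)]]
for a,b in((A,B),(C,D),(A,C),(B,D)): v=b-a; print("seam",v.round(1),np.arctan2(v[1],v[0]))
print("hatch mid",(A+B+C+D)/4)
print("ring",ray(*g,F((405,296)),76).round(2))
P=[ray(*g,p,75)[:2] for p in[(254,104),(255.3,122),(256.7,137)]]; v=P[2]-P[0]; print("slot",P,np.arctan2(v[1],v[0]))
for z in(76,73): print("head",ray(*g,(256,121.3),z).round(2), "slotmid",ray(*g,(255.3,121.3),z).round(2),"blade?")
s=sensors.sense(); R=s["tool_rot"]; print("key yaw",np.arctan2(-R[1][0],-R[0][0]))
# blade tip in both images: find projected tip for check
f=d[0]; u,v=226,221
print(f[205:240:3,246:272,1])
E
```

```text
seam [96.1 17.4] 0.17867915386538583
seam [89.4 16.6] 0.18322042817318065
seam [-8.7 89.4] 1.6674430553126187
seam [-15.3  88.6] 1.7419435130966665
hatch mid [506.14213485 161.0766877 ]
ring [503.07 160.48  76.  ]
slot [array([493.30484483, 157.11612989]), array([504.85614495, 158.91380319]), array([514.74529591, 160.66970319])] 0.16424841575278878
head [504.27 159.34  76.  ] slotmid [504.31 158.88  76.  ] blade?
head [504.53 159.35  73.  ] slotmid [504.57 158.88  73.  ] blade?
key yaw 0.08433086835085188
[[ 87  92  98 100 101 101 100 101 101 102 103 104 104 104 103 102 101 101
  100 101 101 101 101 100  98  86]
 [ 42  65  87  98 100 101 101 101 101 105 110 113 113 113 110 104 101 101
  101 101 101 100 101 101 100  95]
 [ 37  57  83  97 101 100 101 100 101 105 110 113 114 113 110 105 101 101
  101 101 101 101 101 101 100  96]
 [ 34  49  78  95 100 100  99  99 101 104 109 112 111 111 109 104 100  99
  100 100 101 101 101 101 101  97]
 [ 38  50  68  81  85  84  84  85  85  84  85  85  86  86  86  85  85  86
   85  86  86  88  92  98 100  99]
 [ 58  75  82  83  83  83  84  84  84  84  84  84  85  85  85  85  84  85
   85  85  83  84  83  87  94  99]
 [ 66  79  82  84  83  84  84  85  85  84  85  85  85  84  84  85  85  85
   84  84  84  83  82  83  89  96]
 [ 72  80  82  84  83  84  85  84  84  85  85  84  85  84  85  85  85  85
   85  84  84  84  83  83  87  93]
 [ 75  81  83  83  83  85  84  85  84  84  85  85  85  85  84  85  85  85
   84  85  85  83  83  83  84  92]
 [ 78  82  83  84  84  84  85  85  85  85  85  84  85  85  84  85  85  85
   85  85  83  83  83  82  79  70]
 [ 80  83  83  84  84  84  84  85  85  85  84  84  84  85  85  85  85  85
   85  84  84  83  83  83  80  70]
 [ 81  83  83  83  85  85  85  85  84  84  85  85  85  85  85  85  85  85
   85  85  84  85  84  83  81  73]]
```

```bash
python3 - <<'E'
from h import *
import pickle
d=pickle.load(open("w4.pkl","rb")); g=d[1:]
ee=np.array([558.7,165.45,153.1]); y=.0843; ux=np.array([np.cos(y),np.sin(y),0])
tip=ee-[0,0,36.5]; e=tip-10*ux
print("pred near end",proj(*g,e)); print("ray of measured end",ray(*g,(258.2,204.5),e[2]).round(2),"vs",e.round(2))
E
```

```text
pred near end [258.44117728 205.04188949]
ray of measured end [548.41 164.44 116.6 ] vs [548.74 164.61 116.6 ]
```

Call:
{"method": "send_rows", "body": {"moves": "0 0 0 0.9 -0.03 0 -1;0 0 0 0.9 -0.03 0 -1;0 0 0 0.9 -0.03 0 -1;0 0 -0.0129 0 0 0 -1;0 0 0 0 0 0.5 -1;0 0 0 0 0 0.5 -1;0 0 0 0 0 0.5 -1;0 0 0 0 0 0 -1"}}

```text
clock: 9.4
ee_pos: [504.4, 159.4, 120.4]
tool_rot: [[-0.986, -0.164, -0.003], [-0.164, 0.986, -0.0], [0.003, 0.0, -1.0]]
ft_force: [-1.3, -0.8, -0.5]
opening: 11.0
finger_force: 58.4
```

Call:
{"method": "send_rows", "body": {"moves": "0 0 0 0 0 0 -1;0 0 0 0 0 0 -1"}}

```text
clock: 9.6
ee_pos: [505.3, 159.6, 122.5]
tool_rot: [[-0.986, -0.165, 0.0], [-0.165, 0.986, 0.0], [-0.0, 0.0, -1.0]]
ft_force: [0.2, 0.7, -1.2]
opening: 11.4
finger_force: 58.4
```

```bash
python3 - <<'E'
from h import *
import pickle
d=cap("wrist"); pickle.dump(d,open("w5.pkl","wb")); g=d[1:]
s=sensors.sense(); ee=np.array(s["ee_pos"]); R=np.array(s["tool_rot"]); print(ee,"yaw",np.arctan2(-R[1,0],-R[0,0]),s["ft_force"])
tip=ee-[0,0,36.5]; print("tip px",proj(*g,tip),"lock px",proj(*g,(504.4,158.9,75)))
u,v=proj(*g,tip).round().astype(int); print(u-70,v-60)
cr=cv2.convertScaleAbs(d[0][v-60:v+45,u-70:u+70],alpha=1.8)
save("c5",cv2.resize(cr,(800,600),interpolation=cv2.INTER_CUBIC))
E
```

```text
[505.29099839 159.64118624 122.58349474] yaw 0.16566500531816633 [-0.21691615 -0.05703078 -0.22792979]
tip px [258.25215109 220.58880117] lock px [257.28180805 212.37850148]
188 161
```

View pics/c5.png

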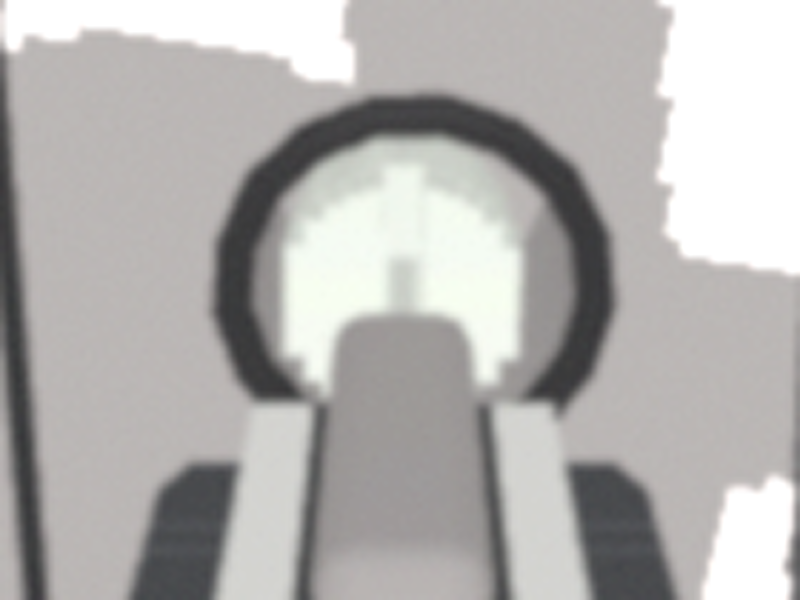

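The crop shows the blade end at (402,285) right under the slot, which is visible at (405,200), and both are parallel to the image's vertical. I'll measure the small lateral offset in raw pixels.

```bash
python3 - <<'E'
from h import *
import pickle
d=pickle.load(open("w5.pkl","rb")); f=d[0].astype(int).sum(2); g=d[1:]
print("cols 250..268")
for r in range(186,220,2): print(r,f[r,250:268])
ee=np.array([505.29,159.64,122.58]); y=.1657; u=np.array([np.cos(y),np.sin(y),0])
for z in(76,73): 
    for t in(-10,-13,-14): print(z,t,proj(*g,np.array([505.29,159.64,z])+t*u))
print("near tip",proj(*g,ee-[0,0,36.5]-10*u),"cam",g[2])
E
```

```text
cols 250..268
186 [214 255 296 321 330 327 327 322 319 322 322 324 324 325 326 323 312 293]
188 [327 334 339 343 346 344 342 339 339 341 342 340 341 340 339 338 338 336]
190 [337 341 345 348 357 374 385 388 385 386 388 377 360 345 342 341 341 340]
192 [339 343 340 345 357 381 399 401 404 404 401 385 361 345 340 339 341 340]
194 [358 370 379 384 388 397 403 403 403 403 402 392 385 385 379 372 358 351]
196 [405 405 408 407 401 398 402 403 403 404 401 398 399 406 409 407 404 401]
198 [410 410 408 408 398 397 403 404 404 404 404 397 399 406 410 410 410 407]
200 [410 410 410 407 402 400 404 404 406 407 405 397 399 407 410 410 410 410]
202 [411 411 411 411 408 409 406 403 403 407 404 398 399 408 411 408 411 411]
204 [411 413 410 409 411 408 404 400 402 403 403 403 403 411 410 411 410 408]
206 [410 411 411 412 406 396 374 365 362 365 375 386 399 408 409 408 411 410]
208 [411 411 412 412 407 388 359 342 337 342 357 380 397 409 410 412 411 409]
210 [412 413 412 412 405 389 358 341 336 343 358 378 397 412 412 411 412 411]
212 [412 412 412 412 406 386 359 340 336 341 358 378 396 407 412 414 413 412]
214 [410 406 405 403 395 375 351 336 333 336 351 373 390 402 404 407 409 412]
216 [340 321 310 302 298 290 283 279 276 280 286 292 299 300 306 321 346 365]
218 [253 254 256 256 255 256 256 256 256 256 256 256 258 257 256 254 254 263]
76 -10 [258.20485566 199.26128131]
76 -13 [258.2013949  194.61967358]
76 -14 [258.20023461 193.06347875]
73 -10 [258.19530613 197.73840167]
73 -13 [258.19185393 193.15668305]
73 -14 [258.19069661 191.62069449]
near tip [258.23906752 204.71710751] cam [433.28761152 147.26362137 264.63313668]
```

Call:
{"method": "send_rows", "body": {"moves": "0 0 0 0.02 -0.007 0.25 -1;0 0 0 0 0 0.25 -1;0 0 0 0 0 0 -1;0 0 0 0 0 0 -1;0 0 0 0 0 0 -1"}}

```text
clock: 10.15
ee_pos: [504.8, 159.4, 112.4]
tool_rot: [[-0.986, -0.165, 0.0], [-0.165, 0.986, 0.0], [-0.0, 0.0, -1.0]]
ft_force: [-0.1, -0.8, -0.7]
opening: 11.1
finger_force: 58.4
```

Call:
{"method": "send_rows", "body": {"moves": "0 0 0 0 0 0.1 -1;0 0 0 0 0 0.1 -1;0 0 0 0 0 0 -1;0 0 0 0 0 0 -1"}}

```text
clock: 10.55
ee_pos: [504.7, 159.4, 108.2]
tool_rot: [[-0.986, -0.165, -0.0], [-0.165, 0.986, -0.0], [0.0, 0.0, -1.0]]
ft_force: [0.5, -0.1, -1.0]
opening: 11.1
finger_force: 58.4
```

Call:
{"method": "send_rows", "body": {"moves": "0 0 0 0 0 0.05 -1;0 0 0 0 0 0.05 -1;0 0 0 0 0 0 -1;0 0 0 0 0 0 -1"}}

```text
clock: 10.95
ee_pos: [504.7, 159.4, 106.3]
tool_rot: [[-0.986, -0.165, -0.0], [-0.165, 0.986, 0.0], [0.0, 0.0, -1.0]]
ft_force: [0.2, 0.3, -0.6]
opening: 11.2
finger_force: 58.4
```

Call:
{"method": "send_rows", "body": {"moves": "0 0 0 0 0 0.05 -1;0 0 0 0 0 0.05 -1;0 0 0 0 0 0 -1;0 0 0 0 0 0 -1"}}

```text
clock: 11.35
ee_pos: [504.7, 159.4, 104.3]
tool_rot: [[-0.986, -0.165, -0.0], [-0.165, 0.986, 0.0], [0.0, 0.0, -1.0]]
ft_force: [1.1, -0.7, 0.3]
opening: 11.1
finger_force: 58.5
```

Call:
{"method": "send_rows", "body": {"moves": "0 0 0 0 0 0.05 -1;0 0 0 0 0 0 -1;0 0 0 0 0 0 -1"}}

```text
clock: 11.65
ee_pos: [504.8, 159.4, 103.5]
tool_rot: [[-0.986, -0.165, 0.0], [-0.165, 0.986, 0.0], [-0.0, 0.0, -1.0]]
ft_force: [-0.4, -0.5, 5.6]
opening: 11.4
finger_force: 58.7
```

Call:
{"method": "send_rows", "body": {"moves": "0 0 0 0 0 0.05 -1;0 0 0 0 0 0 -1;0 0 0 0 0 0 -1"}}

```text
clock: 11.95
ee_pos: [504.8, 159.4, 102.5]
tool_rot: [[-0.986, -0.165, 0.0], [-0.165, 0.986, 0.0], [-0.0, 0.0, -1.0]]
ft_force: [-0.7, -0.4, 6.4]
opening: 11.4
finger_force: 59.0
```

Call:
{"method": "send_rows", "body": {"moves": "0 0 0 0 0 0.05 -1;0 0 0 0 0 0 -1;0 0 0 0 0 0 -1"}}

```text
clock: 12.25
ee_pos: [504.9, 159.4, 101.6]
tool_rot: [[-0.986, -0.165, 0.0], [-0.165, 0.986, 0.0], [-0.001, 0.0, -1.0]]
ft_force: [-1.6, -0.5, 7.8]
opening: 11.2
finger_force: 59.3
```

Call:
{"method": "send_rows", "body": {"moves": "0 0 0 0 0 0.05 -1;0 0 0 0 0 0 -1;0 0 0 0 0 0 -1"}}

```text
clock: 12.55
ee_pos: [504.9, 159.4, 100.7]
tool_rot: [[-0.986, -0.165, 0.001], [-0.165, 0.986, 0.0], [-0.001, 0.0, -1.0]]
ft_force: [-3.1, -0.7, 9.2]
opening: 11.1
finger_force: 59.5
```

Call:
{"method": "send_rows", "body": {"moves": "0 0 0 0 0 0.05 -1;0 0 0 0 0 0 -1;0 0 0 0 0 0 -1"}}

```text
clock: 12.85
ee_pos: [504.9, 159.4, 99.9]
tool_rot: [[-0.986, -0.165, 0.001], [-0.165, 0.986, 0.0], [-0.001, -0.0, -1.0]]
ft_force: [-2.1, 0.0, 11.5]
opening: 11.1
finger_force: 59.8
```

Call:
{"method": "send_rows", "body": {"moves": "0 0 0 0 0 0 -1;0 0 0 0 0 0 -1"}}

```text
clock: 13.05
ee_pos: [504.9, 159.5, 99.9]
tool_rot: [[-0.986, -0.165, 0.001], [-0.165, 0.986, 0.0], [-0.001, 0.0, -1.0]]
ft_force: [-3.1, -0.3, 10.4]
opening: 11.4
finger_force: 59.8
```

Call:
{"method": "send_rows", "body": {"moves": "0 0 0 0 0 0.05 -1;0 0 0 0 0 0 -1;0 0 0 0 0 0 -1"}}

```text
clock: 13.35
ee_pos: [504.9, 159.4, 99.0]
tool_rot: [[-0.986, -0.165, 0.001], [-0.165, 0.986, 0.0], [-0.001, 0.0, -1.0]]
ft_force: [-3.3, -0.5, 12.8]
opening: 11.3
finger_force: 60.0
```

Call:
{"method": "send_rows", "body": {"moves": "0 0 0 0 0 0.04 -1;0 0 0 0 0 0 -1;0 0 0 0 0 0 -1"}}

```text
clock: 13.65
ee_pos: [505.0, 159.5, 98.3]
tool_rot: [[-0.986, -0.165, 0.001], [-0.165, 0.986, 0.0], [-0.001, -0.0, -1.0]]
ft_force: [-4.2, -0.0, 14.2]
opening: 11.2
finger_force: 60.2
```

Call:
{"method": "send_rows", "body": {"moves": "0 0 0 0 0 0 -1"}}

```text
clock: 13.75
ee_pos: [504.9, 159.4, 98.3]
tool_rot: [[-0.986, -0.165, 0.001], [-0.165, 0.986, 0.0], [-0.001, -0.0, -1.0]]
ft_force: [-5.4, -0.7, 14.4]
opening: 11.6
finger_force: 60.2
```

Call:
{"method": "send_rows", "body": {"moves": "0 0 0 0 0 0 -1"}}

```text
clock: 13.85
ee_pos: [504.9, 159.4, 98.3]
tool_rot: [[-0.986, -0.165, 0.001], [-0.165, 0.986, 0.0], [-0.001, 0.0, -1.0]]
ft_force: [-2.9, -1.2, 14.8]
opening: 11.7
finger_force: 60.2
```

Call:
{"method": "send_rows", "body": {"moves": "0 0 0 0 0 0.025 -1;0 0 0 0 0 0 -1;0 0 0 0 0 0 -1"}}

```text
clock: 14.15
ee_pos: [505.0, 159.4, 97.8]
tool_rot: [[-0.986, -0.165, 0.001], [-0.165, 0.986, 0.0], [-0.001, 0.0, -1.0]]
ft_force: [-3.5, -0.7, 16.4]
opening: 11.0
finger_force: 60.3
```

Call:
{"method": "send_rows", "body": {"moves": "0 0 0 0 0 0 -1"}}

```text
clock: 14.25
ee_pos: [505.0, 159.4, 97.9]
tool_rot: [[-0.986, -0.165, 0.001], [-0.165, 0.986, 0.0], [-0.001, 0.0, -1.0]]
ft_force: [-3.3, -0.3, 14.7]
opening: 11.2
finger_force: 60.3
```

Call:
{"method": "send_rows", "body": {"moves": "0 0 0.01 0 0 0 -1;0 0 0 0 0 0 -1"}}

```text
clock: 14.45
ee_pos: [505.0, 159.5, 97.9]
tool_rot: [[-0.995, -0.101, 0.001], [-0.101, 0.995, 0.0], [-0.001, 0.0, -1.0]]
ft_force: [-4.0, -1.4, 14.7]
opening: 11.3
finger_force: 60.5
```

```bash
python3 -c "
from h import *
s=sensors.sense();print(s['ft_force'],s['wrist_torque'])"
```

```text
[-3.97438338 -1.38666808 14.69712432] [-0.14837373  0.81141073 -0.01222241]
```

Call:
{"method": "send_rows", "body": {"moves": "0 0 0.015 0 0 0 -1;0 0 0.015 0 0 0 -1;0 0 0 0 0 0 -1"}}

```text
clock: 14.75
ee_pos: [505.3, 159.5, 98.0]
tool_rot: [[-0.996, 0.089, 0.002], [0.089, 0.996, 0.0], [-0.002, 0.001, -1.0]]
ft_force: [-1.4, 0.2, 12.3]
opening: 11.2
finger_force: 60.4
```

```bash
python3 -c "
from h import *
s=sensors.sense();print(s['ft_force'],s['wrist_torque'])"
```

```text
[-1.39467204  0.19107248 12.33933331] [-0.02559325  0.22841939 -0.02386054]
```

Call:
{"method": "send_rows", "body": {"moves": "0 0 0 0 0 0 -1"}}

```text
clock: 14.85
ee_pos: [505.3, 159.5, 98.0]
tool_rot: [[-0.996, 0.086, 0.002], [0.086, 0.996, 0.0], [-0.002, 0.0, -1.0]]
ft_force: [-1.1, -0.4, 13.0]
opening: 11.0
finger_force: 60.4
```

Call:
{"method": "send_rows", "body": {"moves": "0 0 0 0 0 0.04 -1;0 0 0 0 0 0 -1;0 0 0 0 0 0 -1"}}

```text
clock: 15.15
ee_pos: [505.3, 159.5, 97.3]
tool_rot: [[-0.996, 0.085, 0.002], [0.085, 0.996, 0.0], [-0.002, 0.001, -1.0]]
ft_force: [-2.9, -0.1, 16.6]
opening: 11.5
finger_force: 60.6
```

Call:
{"method": "send_rows", "body": {"moves": "0 0 0 0 0 0 -1"}}

```text
clock: 15.25
ee_pos: [505.3, 159.5, 97.3]
tool_rot: [[-0.996, 0.085, 0.002], [0.085, 0.996, 0.0], [-0.002, 0.001, -1.0]]
ft_force: [-2.2, -0.3, 15.5]
opening: 11.4
finger_force: 60.6
```

Call:
{"method": "send_rows", "body": {"moves": "0 0 0.01 0 0 0 -1;0 0 0.01 0 0 0 -1;0 0 0 0 0 0 -1"}}

```text
clock: 15.55
ee_pos: [505.3, 159.5, 97.3]
tool_rot: [[-0.977, 0.212, 0.002], [0.212, 0.977, 0.0], [-0.002, 0.001, -1.0]]
ft_force: [-1.2, -0.2, 15.9]
opening: 11.3
finger_force: 60.7
```

```bash
python3 -c "
from h import *
s=sensors.sense();print(s['ft_force'],s['wrist_torque'])"
```

```text
[-1.2327061  -0.21086406 15.91814184] [-0.10008169  0.38139041 -0.0220449 ]
```

Call:
{"method": "send_rows", "body": {"moves": "0 0 0 0 0 0 -1"}}

```text
clock: 15.65
ee_pos: [505.4, 159.5, 97.3]
tool_rot: [[-0.978, 0.21, 0.002], [0.21, 0.978, 0.0], [-0.002, 0.001, -1.0]]
ft_force: [-2.7, -0.2, 15.4]
opening: 11.5
finger_force: 60.7
```

Call:
{"method": "send_rows", "body": {"moves": "0 0 0.015 0 0 0 -1;0 0 0.015 0 0 0 -1;0 0 0 0 0 0 -1"}}

```text
clock: 15.95
ee_pos: [505.3, 159.5, 97.3]
tool_rot: [[-0.92, 0.392, 0.002], [0.392, 0.92, 0.0], [-0.002, 0.001, -1.0]]
ft_force: [-1.6, 0.3, 16.1]
opening: 11.4
finger_force: 60.7
```

```bash
python3 -c "
from h import *
s=sensors.sense();print(s['ft_force'],s['wrist_torque'])"
```

```text
[-1.62744502  0.30843461 16.09037805] [-0.18734278  0.42983452 -0.01158141]
```

Call:
{"method": "send_rows", "body": {"moves": "0 0 0.015 0 0 0 -1;0 0 0.015 0 0 0 -1;0 0 0 0 0 0 -1"}}

```text
clock: 16.25
ee_pos: [505.3, 159.4, 97.3]
tool_rot: [[-0.83, 0.558, 0.002], [0.558, 0.83, 0.0], [-0.001, 0.001, -1.0]]
ft_force: [-2.0, -1.5, 14.8]
opening: 11.4
finger_force: 60.7
```

```bash
python3 -c "
from h import *
s=sensors.sense();print(s['ft_force'],s['wrist_torque'])"
```

```text
[-1.96350122 -1.53473108 14.83048183] [-0.25527907  0.49901975  0.01246085]
```

Call:
{"method": "send_rows", "body": {"moves": "0 0 0.015 0 0 0 -1;0 0 0.015 0 0 0 -1;0 0 0.015 0 0 0 -1;0 0 0 0 0 0 -1"}}

```text
clock: 16.65
ee_pos: [505.3, 159.4, 97.3]
tool_rot: [[-0.641, 0.767, 0.002], [0.767, 0.641, 0.0], [-0.001, 0.001, -1.0]]
ft_force: [-2.6, -1.6, 15.3]
opening: 11.6
finger_force: 60.7
```

Call:
{"method": "send_rows", "body": {"moves": "0 0 0.015 0 0 0 -1;0 0 0.015 0 0 0 -1;0 0 0.015 0 0 0 -1;0 0 0 0 0 0 -1"}}

```text
clock: 17.05
ee_pos: [505.2, 159.3, 97.2]
tool_rot: [[-0.402, 0.916, 0.002], [0.916, 0.402, -0.0], [-0.001, 0.001, -1.0]]
ft_force: [-2.8, -1.7, 17.0]
opening: 11.1
finger_force: 60.8
```

```bash
python3 -c "
from h import *
s=sensors.sense();print(s['ft_force'],s['wrist_torque'])"
```

```text
[-2.78120168 -1.6908774  16.95735293] [-0.48325995  0.6034222   0.03527151]
```

Call:
{"method": "send_rows", "body": {"moves": "0 0 0.01 0 0 -0.005 -1;0 0 0.01 0 0 0 -1;0 0 0 0 0 0 -1"}}

```text
clock: 17.35
ee_pos: [505.2, 159.3, 97.3]
tool_rot: [[-0.285, 0.959, 0.001], [0.959, 0.285, -0.0], [-0.001, 0.001, -1.0]]
ft_force: [-3.4, -2.2, 15.8]
opening: 11.2
finger_force: 60.7
```

```bash
python3 -c "
from h import *
s=sensors.sense();print(s['ft_force'],s['wrist_torque'])"
```

```text
[-3.35061808 -2.18400439 15.78358478] [-0.45020597  0.60435781  0.00425141]
```

Call:
{"method": "send_rows", "body": {"moves": "0 0 0.008 0 0 0 -1;0 0 0 0 0 0 -1"}}

```text
clock: 17.55
ee_pos: [505.2, 159.3, 97.3]
tool_rot: [[-0.237, 0.971, 0.001], [0.971, 0.237, -0.0], [-0.0, 0.001, -1.0]]
ft_force: [-3.1, -2.1, 16.2]
opening: 11.4
finger_force: 60.7
```

```bash
python3 -c "
from h import *
s=sensors.sense();print(s['ft_force'],s['wrist_torque'])"
```

```text
[-3.07934689 -2.1300607  16.16114369] [-0.44766084  0.65921058  0.05909047]
```

Call:
{"method": "send_rows", "body": {"moves": "0 0 0.006 0 0 0 -1;0 0 0 0 0 0 -1"}}

```text
clock: 17.75
ee_pos: [505.2, 159.3, 97.3]
tool_rot: [[-0.201, 0.98, 0.001], [0.98, 0.201, -0.0], [-0.0, 0.001, -1.0]]
ft_force: [-2.7, -1.7, 16.9]
opening: 11.0
finger_force: 60.8
```

```bash
python3 -c "
from h import *
s=sensors.sense();print(s['ft_force'],s['wrist_torque'])"
```

```text
[-2.74234514 -1.70712747 16.93277691] [-0.43625356  0.59278921  0.04178099]
```

Call:
{"method": "send_rows", "body": {"moves": "0 0 0.006 0 0 0 -1;0 0 0 0 0 0 -1"}}

```text
clock: 17.95
ee_pos: [505.2, 159.3, 97.4]
tool_rot: [[-0.164, 0.986, 0.002], [0.986, 0.164, -0.0], [-0.0, 0.002, -1.0]]
ft_force: [-3.6, -1.5, 15.7]
opening: 11.4
finger_force: 60.8
```

```bash
python3 -c "
from h import *
s=sensors.sense();print(s['ft_force'],s['wrist_torque'])"
```

```text
[-3.57950552 -1.45869346 15.71414507] [-0.44208709  0.57291038  0.19619972]
```

Torque rose to 0.2 N m, so the stop is reached. Next I ease off the turn slightly, then withdraw straight up.

Call:
{"method": "send_rows", "body": {"moves": "0 0 -0.006 0 0 -0.1 -1;0 0 0 0 0 -0.1 -1;0 0 -0.004 0 0 -0.1 -1;0 0 0 0 0 -0.1 -1;0 0 0 0 0 0 -1;0 0 0 0 0 0 -1"}}

```text
clock: 18.55
ee_pos: [504.7, 159.4, 104.2]
tool_rot: [[-0.226, 0.974, 0.0], [0.974, 0.226, 0.0], [0.0, 0.0, -1.0]]
ft_force: [0.3, 0.6, 2.9]
opening: 11.2
finger_force: 58.8
```

Call:
{"method": "send_rows", "body": {"moves": "0 0 0 0 0 -0.2 -1;0 0 0 0 0 -0.2 -1;0 0 0 0 0 -0.4 -1;0 0 0 0 0 -0.5 -1;0 0 0 0 0 -1 -1;0 0 0 0 0 -1 -1;0 0 0 0 0 -1 -1;0 0 0 0 0 -1 -1"}}

```text
clock: 19.35
ee_pos: [504.6, 159.4, 212.0]
tool_rot: [[-0.227, 0.974, 0.0], [0.974, 0.227, 0.0], [-0.0, 0.0, -1.0]]
ft_force: [0.0, 0.7, -1.2]
opening: 11.6
finger_force: 58.7
```

Call:
{"method": "send_rows", "body": {"moves": "0 0 -0.0227 0 0 -0.5 -1;0 0 -0.0227 0 0 -0.5 -1;0 0 -0.0227 0 0 0 -1;0 0 -0.0227 0 0 0 -1;0 0 -0.0227 0 0 0 -1;0 0 -0.0227 0 0 0 -1;0 0 -0.0227 0 0 0 -1;0 0 -0.0227 0 0 0 -1"}}

```text
clock: 20.15
ee_pos: [504.6, 159.4, 231.1]
tool_rot: [[-0.981, 0.194, 0.0], [0.194, 0.981, 0.0], [-0.0, 0.0, -1.0]]
ft_force: [-0.6, 0.3, -1.0]
opening: 11.4
finger_force: 58.7
```

Call:
{"method": "send_rows", "body": {"moves": "0 0 -0.0227 0 0 0 -1;0 0 -0.0227 0 0 0 -1;0 0 0 0 0 0 -1"}}

```text
clock: 20.45
ee_pos: [504.6, 159.4, 231.0]
tool_rot: [[-0.996, -0.087, 0.0], [-0.087, 0.996, 0.0], [-0.0, 0.0, -1.0]]
ft_force: [0.2, 0.8, -0.1]
opening: 11.3
finger_force: 58.7
```

```bash
python3 - <<'E'
from h import *
import pickle
d=cap("wrist"); pickle.dump(d,open("w6.pkl","wb")); g=d[1:]
s=sensors.sense(); ee=np.array(s["ee_pos"]); R=s["tool_rot"]; y=np.arctan2(-R[1][0],-R[0][0]); print(ee,y)
u=np.array([np.cos(y),np.sin(y),0]); tip=ee-[0,0,36.5]
print("pred near end",proj(*g,tip-10*u)); p=proj(*g,(504.4,159.3,75)); print("lock",p)
f=d[0]; a,b=p.round().astype(int)
save("c6",cv2.resize(cv2.convertScaleAbs(f[b-30:b+60,a-45:a+45],alpha=1.8),(600,600),interpolation=cv2.INTER_CUBIC)); print(a-45,b-30)
E
```

```text
[504.62950521 159.39178661 230.89879414] 0.08119638518755984
pred near end [258.36394155 204.53862084]
lock [257.93450961 172.37413785]
213 142
```

View pics/c6.png

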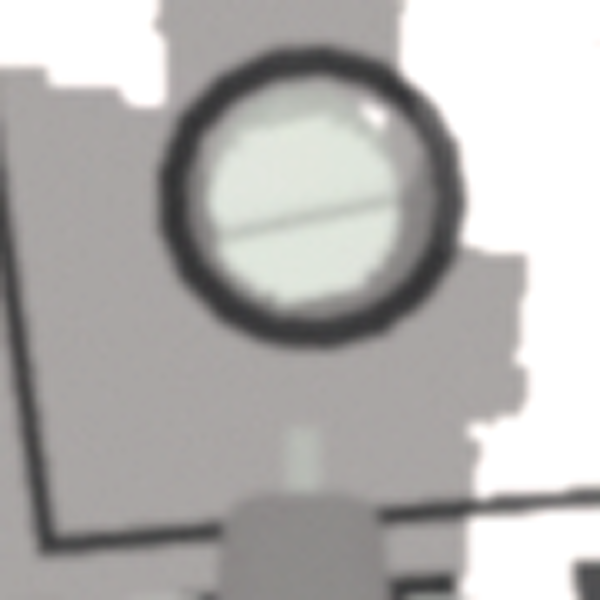

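The slot now lies across, from crop (225,237) to (395,200). That is a latch of about 1.45 rad, with the head out and locked. The blade sits as before in the grip, about 1 mm higher. Going back to the stand.

Call:
{"method": "send_rows", "body": {"moves": "0 0 0 0.123 -0.99 0 -1;0 0 0 0.123 -0.99 0 -1;0 0 0 0.123 -0.99 0 -1;0 0 0 0.123 -0.99 0 -1;0 0 0 0.123 -0.99 0 -1;0 0 0 0.123 -0.99 0 -1;0 0 0 0.123 -0.99 0 -1;0 0 0 0.123 -0.99 0 -1"}}

```text
clock: 21.3
ee_pos: [498.2, -0.9, 230.7]
tool_rot: [[-0.997, -0.079, 0.0], [-0.079, 0.997, -0.0], [-0.0, -0.0, -1.0]]
ft_force: [0.8, 0.0, -1.2]
opening: 11.0
finger_force: 58.7
```

Call:
{"method": "send_rows", "body": {"moves": "0 0 0 0.123 -0.99 0 -1;0 0 0 0.123 -0.99 0 -1;0 0 0 0.123 -0.99 0 -1;0 0 0 0.123 -0.99 0 -1;0 0 0 0.123 -0.99 0 -1;0 0 0 0.123 -0.99 0 -1;0 0 0 0.123 -0.99 0 -1;0 0 0 0.123 -0.99 0 -1"}}

```text
clock: 22.1
ee_pos: [491.9, -160.4, 230.7]
tool_rot: [[-0.997, -0.079, 0.0], [-0.079, 0.997, -0.0], [-0.0, -0.0, -1.0]]
ft_force: [-0.0, -0.3, -1.0]
opening: 11.6
finger_force: 58.7
```

Call:
{"method": "send_rows", "body": {"moves": "0 0 0 0.123 -0.99 0 -1;0 0 0 0.123 -0.99 0 -1;0 0 0 0.123 -0.99 0 -1;0 0 0 0.123 -0.99 0 -1;0 0 0 0 0 0 -1;0 0 0 0 0 0 -1"}}

```text
clock: 22.7
ee_pos: [488.8, -239.3, 230.4]
tool_rot: [[-0.997, -0.08, -0.0], [-0.08, 0.997, 0.0], [0.0, 0.0, -1.0]]
ft_force: [0.4, -0.0, -0.7]
opening: 11.6
finger_force: 58.8
```

```bash
python3 - <<'E'
from h import *
import pickle
d=cap("wrist"); pickle.dump(d,open("w7.pkl","wb")); g=d[1:]; f=d[0]
s=sensors.sense(); ee=np.array(s["ee_pos"]); R=s["tool_rot"]; y=np.arctan2(-R[1][0],-R[0][0]); print(ee,y)
print("exp pocket px",proj(*g,(489,-239.2,34)))
a,b=proj(*g,(489,-239.2,34)).round().astype(int); print(a,b)
V=f.max(2); print(V[b-18:b+20:2,a-14:a+15])
E
```

```text
[ 488.94496161 -238.91949134  230.43421719] 0.08164268099168778
exp pocket px [257.98512715 163.88366745]
258 164
[[245 245 245 245 245 245 245 245 245 245 245 245 245 245 245 245 245 245
  245 245 245 245 245 245 245 245 245 245 245]
 [244 244 244 244 244 244 244 244 244 244 244 244 244 244 244 244 244 244
  244 244 244 244 244 244 244 244 244 244 244]
 [243 243 243 243 243 243 243 243 243 243 242 242 242 242 242 242 241 241
  242 242 243 243 243 243 243 243 243 243 243]
 [241 241 241 241 241 241 241 241 241 238 231 231 236 237 228 210 193 192
  207 230 240 241 241 241 241 241 241 241 241]
 [240 240 240 240 240 240 240 240 240 237 230 234 241 240 223 181 164 167
  195 228 239 241 241 241 241 240 241 241 241]
 [240 240 240 240 240 240 241 240 240 237 232 236 243 243 237 222 198 176
  196 228 239 241 241 241 241 241 241 241 241]
 [241 241 241 241 241 242 241 241 241 239 233 238 244 245 244 242 226 187
  199 230 240 242 242 242 242 242 242 242 242]
 [230 237 241 242 242 243 243 243 242 240 235 239 244 245 244 232 196 175
  202 233 242 243 243 243 243 243 243 243 243]
 [178 214 235 242 
[... 613 characters left out ...]
163 172 180 178 166 151 142 140 140 139 139 139
  146 166 202 222 226 226 226 226 226 226 226]
 [160 160 161 160 160 160 160 160 160 158 151 142 138 137 138 137 137 139
  146 155 161 161 162 162 162 162 162 163 162]
 [162 162 162 163 163 162 163 163 163 162 159 156 156 156 156 156 156 156
  157 161 163 163 164 164 164 164 164 164 164]
 [165 165 166 166 165 166 166 166 166 166 166 166 166 167 166 166 166 167
  166 167 167 167 167 167 167 167 167 167 167]
 [168 168 169 168 168 169 168 169 169 170 170 169 169 169 170 169 170 170
  169 169 170 169 169 170 170 170 169 170 169]
 [169 169 170 170 169 170 170 170 170 170 170 170 170 171 170 170 170 170
  170 170 170 170 170 170 170 170 170 170 170]]
```

The pocket centre measures (258,163.4) against the (258,163.9) expected, so the key is aligned. Descending.

Call:
{"method": "send_rows", "body": {"moves": "0 0 0 0 0 1 -1;0 0 0 0 0 1 -1;0 0 0 0 0 1 -1;0 0 0 0 0 1 -1;0 0 0 0 0 1 -1;0 0 0 0 0 1 -1;0 0 0 0 0 1 -1;0 0 0 0 0 0.4 -1"}}

```text
clock: 23.55
ee_pos: [488.5, -238.1, 80.8]
tool_rot: [[-0.997, -0.084, -0.002], [-0.084, 0.997, 0.001], [0.002, 0.001, -1.0]]
ft_force: [-0.4, 0.0, 0.2]
opening: 11.3
finger_force: 58.8
```

Call:
{"method": "send_rows", "body": {"moves": "0 0 0 0 0 0 -1;0 0 0 0 0 0 -1;0 0 0 0 0 0.25 -1;0 0 0 0 0 0.2 -1;0 0 0 0 0 0 -1;0 0 0 0 0 0 -1"}}

```text
clock: 24.15
ee_pos: [488.9, -239.3, 73.3]
tool_rot: [[-0.996, -0.084, -0.0], [-0.084, 0.996, 0.0], [0.0, 0.0, -1.0]]
ft_force: [-0.7, 0.3, -1.8]
opening: 11.3
finger_force: 58.8
```

Call:
{"method": "send_rows", "body": {"moves": "0 0 0 0 0 0.2 -1;0 0 0 0 0 0 -1;0 0 0 0 0 0 -1"}}

```text
clock: 24.45
ee_pos: [488.9, -239.3, 69.2]
tool_rot: [[-0.996, -0.084, -0.0], [-0.084, 0.996, 0.0], [0.0, 0.0, -1.0]]
ft_force: [-0.1, -0.5, -0.7]
opening: 10.9
finger_force: 58.8
```

Call:
{"method": "send_rows", "body": {"moves": "0 0 0 0 0 0.2 -1;0 0 0 0 0 0 -1;0 0 0 0 0 0 -1"}}

```text
clock: 24.75
ee_pos: [488.9, -239.3, 65.1]
tool_rot: [[-0.996, -0.084, -0.0], [-0.084, 0.996, 0.0], [0.0, 0.0, -1.0]]
ft_force: [-0.8, -0.4, -1.1]
opening: 11.1
finger_force: 58.8
```

Call:
{"method": "send_rows", "body": {"moves": "0 0 0 0 0 0.25 -1;0 0 0 0 0 0.25 -1;0 0 0 0 0 0 -1;0 0 0 0 0 0 -1"}}

```text
clock: 25.15
ee_pos: [488.9, -239.3, 55.1]
tool_rot: [[-0.996, -0.084, -0.0], [-0.084, 0.996, 0.0], [0.0, 0.0, -1.0]]
ft_force: [-0.3, -0.9, -0.9]
opening: 11.1
finger_force: 58.8
```

Call:
{"method": "send_rows", "body": {"moves": "0 0 0 0 0 0.2 -1;0 0 0 0 0 0.2 -1;0 0 0 0 0 0 -1;0 0 0 0 0 0 -1"}}

```text
clock: 25.55
ee_pos: [488.9, -239.3, 47.1]
tool_rot: [[-0.996, -0.084, -0.0], [-0.084, 0.996, 0.0], [0.0, 0.0, -1.0]]
ft_force: [-0.2, 0.5, -0.2]
opening: 11.5
finger_force: 58.8
```

Call:
{"method": "send_rows", "body": {"moves": "0 0 0 0 0 0.1 -1;0 0 0 0 0 0.1 -1;0 0 0 0 0 0 -1;0 0 0 0 0 0 -1"}}

```text
clock: 25.95
ee_pos: [488.9, -239.3, 43.2]
tool_rot: [[-0.996, -0.084, -0.0], [-0.084, 0.996, 0.0], [0.0, 0.0, -1.0]]
ft_force: [-0.7, -0.2, -0.6]
opening: 11.0
finger_force: 58.8
```

Call:
{"method": "send_rows", "body": {"moves": "0 0 0 0 0 0.05 -1;0 0 0 0 0 0 -1;0 0 0 0 0 0 -1"}}

```text
clock: 26.25
ee_pos: [489.1, -239.4, 42.5]
tool_rot: [[-0.996, -0.084, 0.0], [-0.084, 0.996, -0.0], [-0.0, -0.0, -1.0]]
ft_force: [-0.1, 0.8, 2.8]
opening: 11.3
finger_force: 59.2
```

Call:
{"method": "send_rows", "body": {"moves": "0 0 0 0 0 0.04 -1;0 0 0 0 0 0 -1;0 0 0 0 0 0 -1"}}

```text
clock: 26.55
ee_pos: [489.1, -239.4, 42.4]
tool_rot: [[-0.996, -0.084, 0.001], [-0.084, 0.996, -0.0], [-0.001, -0.001, -1.0]]
ft_force: [-5.8, 2.4, 16.3]
opening: 11.3
finger_force: 61.4
```

It is seated, so I open the fingers and rise.

Call:
{"method": "send_rows", "body": {"moves": "0 0 0 0 0 -0.05 -1;0 0 0 0 0 0 1;0 0 0 0 0 0 1;0 0 0 0 0 0 1;0 0 0 0 0 0 1;0 0 0 0 0 0 1;0 0 0 0 0 0 1;0 0 0 0 0 0 1"}}

```text
clock: 27.35
ee_pos: [488.9, -239.3, 42.5]
tool_rot: [[-0.996, -0.084, -0.0], [-0.084, 0.996, 0.0], [0.0, 0.0, -1.0]]
ft_force: [-0.3, -0.3, -0.5]
opening: 85.5
finger_force: 0.0
```

Call:
{"method": "send_rows", "body": {"moves": "0 0 0 0 0 -0.4 1;0 0 0 0 0 -1 1;0 0 0 0 0 -1 1;0 0 0 0 0 -1 1;0 0 0 0 0 -1 1;0 0 0 0 0 -1 1;0 0 0 0 0 -1 1;0 0 0 0 0 -1 1"}}

```text
clock: 28.15
ee_pos: [488.9, -239.3, 192.0]
tool_rot: [[-0.996, -0.084, 0.0], [-0.084, 0.996, -0.0], [-0.0, -0.0, -1.0]]
ft_force: [-0.2, 0.3, -0.6]
opening: 85.4
finger_force: 0.0
```

Call:
{"method": "send_rows", "body": {"moves": "0 0 0 0 0 -1 1;0 0 0 0 0 -1 1;0 0 0 0 0 0 1;0 0 0 0 0 0 1"}}

```text
clock: 28.55
ee_pos: [489.0, -239.3, 230.9]
tool_rot: [[-0.996, -0.084, 0.001], [-0.084, 0.996, -0.0], [-0.001, -0.0, -1.0]]
ft_force: [0.3, 0.6, -0.2]
opening: 85.2
finger_force: 0.0
```

```bash
python3 - <<'E'
from h import *
d=cap("wrist"); save("w8",np.hstack([cv2.resize(d[0],(440,330)),cv2.resize(cap("side")[0][140:240,190:330],(360,330))]))
E
```

```text
(no output)
```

View pics/w8.png

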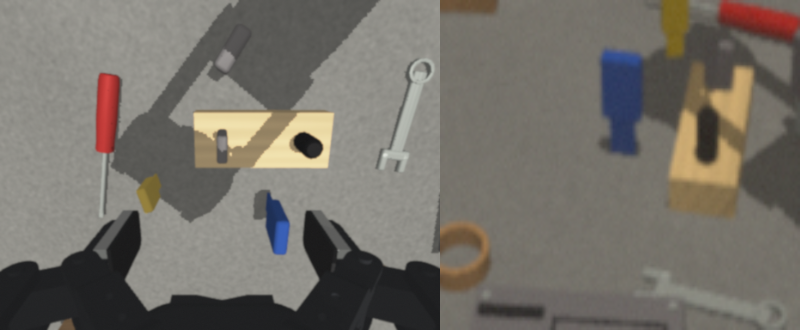

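The key stands upright and home in its pocket at (222,146), as at the start. The bystanders are where they were, and the gripper is clear.

```bash
python3 -c "
from bench import job
print(job.sign_off())"
```

```text
the job is handed in; nothing more can be done
None
```

The hatch lock was pushed in and turned to its stop at about 1.45 rad, and it sprang back out locked; the key is back upright and home in its pocket, and the job is handed in (the sign-off gave no verdict).

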